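# Shut the spice tube, extend the keeper leg to its pointer, close the cam lever and hold

## Robot

A 6-joint arm with a two-finger parallel gripper is mounted at the origin on the work surface. World frame = base frame: x ahead of the robot, y to its left, z up, the work surface at z = 0. Lengths are in m, angles in rad, forces in N, time in s.
With the tool pointing down it reaches from about 0.35 to 0.775 m from the base axis. Payload 7.3 kg.
Tool frame: the origin (TCP) lies at the very end of the fingers, on their centre line; the grasp point (between the pads) lies 19 mm behind it; z points along the fingers, x is the direction in which the jaws open and shut, and the axes are right-handed (so a half turn about z gives the same grasp; the last joint's range is limited). The gripper opens to 92 mm and grips with 3 to 60 N. Pads are 19 mm wide; open, the fingers measure 130 mm over their backs; the gripper's body (75 mm by 190 mm) begins 47 mm behind the grasp point.
Start: joints at [-1.293, 0.342, 1.524, -0, 1.275, -0.146], TCP at [0.216, -0.479, 0.227] pointing down, gripper open.
Joint ranges: [-2.53, 2.53], [-0.77, 2.02], [0.04, 2.7], [-1, 4.14], [0.28, 2.66], [-3.11, 3.11]. Speed limits (rad/s): [2.57, 2.57, 3.14, 3.14, 3.14, 3.14].

## Interface

Orientations are given as [roll, pitch, yaw] about the fixed x, y, z axes, in that order (R = Rz(yaw) Ry(pitch) Rx(roll)).
In Python, from cell import robot, read_camera, nets gives the robot as it stands. The module is installed in compiled form; this text tells all that it offers.
- The arm moves only by the tool carry_out, never from a script. Its arguments are lists of equal length, an entry for each row: "translation": the shift along the tool's x, y, z in m, a list of three; "turn": the turn, a rotation vector about the tool's x, y, z in rad, a list of three; "gripper": the gripper's target within -1 to 1 (shut at 1, half-way at 0, fully open at -1). A call has 1 to 10 rows; each row shifts and turns the commanded pose from where the row before left it, along the tool's axes as they then stand; what a row does not reach is not made up. A row lasts 1/10 s, in which the tool goes at most 50 mm and 8.59 degrees, less where a joint would pass 70% of its speed; a pose out of reach is approached as far as the arm can. A call with a gripper value outside its range is refused whole. The fingers move at their own pace and stop on an object; "squeeze" is the grip in N (left out, the last holds). Time passes only in rows, so rows that do not move let the fingers close. It gives the time, the measured TCP pose, the force and the opening at its end, in the units of the state.
- robot.observe(): the state, without advancing time (a new reading comes with each control period).
- read_camera(name): name is "scene" or "side" or "wrist"; returns a dict with "img" (384x512x3 uint8, red, green, blue), "fx", "fy", "cx", "cy" (pixels), "distortion" ([k1, k2, p1, p2, k3] as OpenCV has them; the pictures are not rectified), "world_from_camera" (4x4, takes a point from camera to world coordinates). Camera axes: x right, y down, z forward; pixel columns grow to the right and rows downward; lengths in m; the calibration is good to about 2 mm. A picture is of the moment at which its call begins. There is no depth.
- robot.hand_in(): hands the job in, once; it reports no verdict.
Trained networks look in a picture, given as the dict that the camera call returned (one of the last four; its "shot" number tells which), for a name from the list of things; names that differ only in an ending like _2 or _b are one class to them, and where a whole thing is asked for, a point or a joint stands for the part that bears it (a point fixed in the world has none). Each returns a list of dicts, best first, with "score" (0 to 1); they miss things now and then, are a little off and sometimes report something else, mostly with a low value. They report only what shows in the picture. A call takes as long as a camera call.
- nets.regions_of(picture, name): "region" (384x512 bool, what is visible of it) and "pixel" ([column, row] in pixels, amid what is visible of it).
- nets.tip_of(picture, name): "pixel" ([column, row] in pixels: a listed point, or the origin of a listed thing).
The state is a dict: "time": time; "qpos": joint angles; "qvel": joint speeds; "joint_efforts": joint torques, N m; "tool_pos": TCP position; "tool_rot": TCP orientation; "contact_force": force on the tool from outside, world axes, zero at the start; "torque": the same for the moment, N m; "opening": finger opening in m.
Only numpy, scipy, OpenCV 4.12 (cv2) and the standard library are available. Lean on these libraries where they do the work, as an engineer would, in place of code of your own. Each camera call takes 0.05 s, during which the arm holds its last target. There are 200 camera calls.

## Task

Press shut the one spice tube whose flip cap stands open. Then push the rack's spring-loaded sliding leg out over the caps until its upright crossplate is level with the steel pointer, and only there swing its cam lever fully closed against the leg while you hold it there. Finish while still holding: the leg at the pointer with sleeve and closed lever pinched together between the fingers, because a colleague still has to pin it; leave the other things on the shelf where they are.

Things in the scene. Friction and masses are not known exactly. Their poses are not given: they have to be found in the camera images.
- stand: spice rack screwed down: brown board 420 x 170 x 12 mm (x -215 to 205, y -110 to 60). Along its x axis: dark post at x=-172, fixed 15 mm aluminium tube (y=0, axis 100 mm above the shelf) to x=30, and a grey tube block (x 115 to 159, y -66 to 66, top 42 mm above the shelf). Origin on the shelf surface; x points along the leg, the way it extends, towards the spice tubes; z up.
- leg (a joint): travel of the sliding leg along the stand's +x, m: 0 = drawn home (start), stop at 0.11. A spring draws it home with 3 N at 0 and 6 N at 0.1, so it slides back as soon as it is let go; the lever, closed or not, does not stop it.
- yoke (a point): centre of the leg's upright crossplate, 100 mm above the shelf; at travel 0 at stand x=32.5, y=0 mm. Plate 5 mm thick (x), 130 wide (y), 78 to 110 mm above the shelf. Ahead of it (+x) a flat keeper plate, 120 mm wide, reaches 67 mm, 95 to 99 mm above the shelf; behind it is the sleeve. Fingers straddling the sleeve can push on its rear face.
- sleeve_mid (a point): middle of the leg's aluminium sleeve (62.5 mm behind point yoke), one rigid part with the crossplate: a 20 x 20 mm square tube on the leg's axis that runs 120 mm back (-x) from the crossplate, its sides at y=+10 and -10 mm, free all round (nothing above, 77 mm of air below).
- lever (a joint): cam lever angle, rad: 0 = fully closed, lying flat along the sleeve's -y side; starts open at 0.38 to 0.5 (stop 0.6). Stiff hinge, stays where it is left; about 3 N at the tip closes it.
- lever_pivot (a point): vertical pivot of the lever, at x=-53, y=-13.5 mm from yoke. The lever's dark steel paddle, 46 long, 6 thick, 24 mm tall (88 to 112 above the shelf). It runs from the pivot towards the crossplate. Closed: outer face at y=-16.5, sleeve plus lever 26.5 mm thick. Open: free end out to about y=-38. Closing the gripper across sleeve and paddle just behind the crossplate shuts it.
- lever_tip (a point): free end of the lever paddle, mid-thickness and mid-height; 7 mm behind point yoke (x) when closed.
- pointer: length mark: upright steel strip 4 mm thick, its head pointing at the leg, top 120 mm above the shelf, on the board at stand y=-90, its tip 15 mm beside the crossplate's end. Its x differs every time (leg travel needed 50 to 80 mm). Origin at its foot, 12 mm above the shelf, mid-thickness; axes as the stand. The leg is at the mark when point yoke has x=0 in this frame.
- cap_a (a joint): flip cap of spice tube a, rad: 0 = shut; this one starts open at 1.75 to 2.15, leaning away from the leg. Stiff hinge, stays where it is left; light to close (under 2 N).
- mouth_a (a point): centre of the shut cap's top on white spice tube a (cap open: that point in the air), 90 mm above the shelf. Tube 22 mm wide; cap a disc 26 wide, 8 thick, 32 mm long with its lip, hinged on the stand's +x side (line along y, 14.5 mm in +x, 83 mm above the shelf). Tubes stand at stand x=135, y=-44, 0, 44 mm; which is where changes.
- cap_b (a joint): flip cap of spice tube b, rad: 0 = shut; starts shut. Stiff hinge, stays where it is left; light to close (under 2 N).
- mouth_b (a point): centre of the shut cap's top on white spice tube b (cap open: that point in the air), 90 mm above the shelf. Tube 22 mm wide; cap a disc 26 wide, 8 thick, 32 mm long with its lip, hinged on the stand's +x side (line along y, 14.5 mm in +x, 83 mm above the shelf). Tubes stand at stand x=135, y=-44, 0, 44 mm; which is where changes.
- cap_c (a joint): flip cap of spice tube c, rad: 0 = shut; starts shut. Stiff hinge, stays where it is left; light to close (under 2 N).
- mouth_c (a point): centre of the shut cap's top on white spice tube c (cap open: that point in the air), 90 mm above the shelf. Tube 22 mm wide; cap a disc 26 wide, 8 thick, 32 mm long with its lip, hinged on the stand's +x side (line along y, 14.5 mm in +x, 83 mm above the shelf). Tubes stand at stand x=135, y=-44, 0, 44 mm; which is where changes.
- canister: stainless canister with clip-on lid, 94 mm wide, 131 mm tall, origin under its centre; bystander
- spoon_1: aluminium serving spoon 200 mm long, lying along the far side of the rack; bystander
- spoon_2: second aluminium serving spoon 200 mm long, lying across behind the rack's post end; bystander
- brush: hard silicone brush 180 mm long, lying on the robot's side of the rack; bystander
- cup: green ceramic cup, 76 mm wide, 80 mm tall, off the tube end of the rack; bystander
- salt_jar: glass salt jar 56 mm wide, 90 mm tall; bystander

How it is judged:
By the outcome, as a careful person would: the job done as asked, in the order asked, and still so for the second after the job is handed in, while the arm keeps its last pose, push and grip.
It also fails if it takes over 45 s, if anything falls off the work surface, if the arm or the gripper's body presses on something with over 40 N, if the wrist force passes 120 N, or if a joint passes its speed limit or range.

## Working session

There is one attempt and no reset: what is moved stays moved. The work goes in short steps, Python scripts to look and compute and a tool call to move; the robot and the scene stay as the last step left them, time stands still between calls to the robot, and variables do not carry over. Pictures are saved under pics/ and viewed, about 8 in all and at most 12, crops included, and the job is handed in when it is done.

Besides the shell and the picture viewer there is one more tool, called after "Call:" as name(argument=value, ...) on one line, values as JSON. carry_out: Moves the arm, as the interface text tells. Its arguments: {"type":"object","properties":{"translation":{"type":"array","items":{"type":"array","items":{"type":"number"}}},"turn":{"type":"array","items":{"type":"array","items":{"type":"number"}}},"gripper":{"type":"array","items":{"type":"number"}},"squeeze":{"type":"number"}},"required":["translation","turn","gripper"]}

```bash
mkdir -p pics; cat > h.py <<'E'
import numpy as np, cv2
from cell import robot, read_camera, nets
def ray(p,px):
    K=np.array([[p["fx"],0,p["cx"]],[0,p["fy"],p["cy"]],[0,0,1]]);
    u=cv2.undistortPoints(np.array([[px]],float),K,np.array(p["distortion"]))[0,0]
    T=np.array(p["world_from_camera"]); return T[:3,3],T[:3,:3]@np.array([u[0],u[1],1])
def atz(p,px,z):
    o,d=ray(p,px); return o+d*(z-o[2])/d[2]
def proj(p,X):
    K=np.array([[p["fx"],0,p["cx"]],[0,p["fy"],p["cy"]],[0,0,1]]); T=np.linalg.inv(np.array(p["world_from_camera"]))
    return cv2.projectPoints(np.atleast_2d(X).astype(float),cv2.Rodrigues(T[:3,:3])[0],T[:3,3],K,np.array(p["distortion"]))[0][:,0]
def tri(rs):
    A=0;b=0
    for o,d in rs:
        d=d/np.linalg.norm(d);M=np.eye(3)-np.outer(d,d);A=A+M;b=b+M@o
    return np.linalg.solve(A,b)
def save(p,n): cv2.imwrite(n,p["img"][:,:,::-1])
E
python3 - <<'E'
from h import *
np.set_printoptions(precision=4,suppress=True)
S=read_camera("scene");D=read_camera("side")
im=np.hstack([S["img"],D["img"]]); 
save(S,"pics/s1.png");save(D,"pics/d1.png")
print(robot.observe())
for n,z in dict(stand=0,yoke=.1,sleeve_mid=.1,lever_pivot=.1,lever_tip=.1,pointer=.012,mouth_a=.09,cap_a=.09,canister=0,cup=0,salt_jar=0,brush=0).items():
    for nm,p in(("S",S),("D",D)):
        for r in nets.tip_of(p,n)[:4]: print(n,nm,round(r["score"],2),np.round(r["pixel"],1),atz(p,r["pixel"],z))
E
```

```text
{'time': 0.1, 'qpos': array([-1.293 ,  0.3427,  1.5249,  0.    ,  1.2754, -0.146 ]), 'qvel': array([ 0.0005,  0.    , -0.0027,  0.0002,  0.0009,  0.0011]), 'joint_efforts': array([  0.0016, -43.2003, -24.4696,   0.0719,   0.0527,  -0.    ]), 'tool_pos': array([ 0.2158, -0.4782,  0.2261]), 'tool_rot': array([-3.1414,  0.0013, -1.147 ]), 'contact_force': array([-0.1073,  0.2401,  0.022 ]), 'torque': array([-0.0112, -0.0489,  0.0347]), 'opening': 0.09155294470799104}
stand S 0.63 [240.5 200.5] [ 0.5639 -0.0833  0.    ]
stand D 0.82 [269.7 214.3] [ 0.5766 -0.0825  0.    ]
stand D 0.6 [267.6 191.3] [ 0.6435  0.0492 -0.    ]
yoke S 0.92 [247.2 183.5] [ 0.5637 -0.0577  0.1   ]
yoke S 0.68 [236.9 194.3] [ 0.609  -0.0719  0.1   ]
yoke S 0.23 [333.6 210.3] [0.5701 0.2015 0.1   ]
yoke D 0.97 [264.6 186.9] [ 0.5775 -0.0368  0.1   ]
sleeve_mid S 0.79 [229.3 178.3] [ 0.5635 -0.1135  0.1   ]
sleeve_mid S 0.74 [238.4 199.2] [ 0.6232 -0.0617  0.1   ]
sleeve_mid D 0.59 [277.  200.1] [ 0.5769 -0.1274  0.1   ]
lever_pivot S 0.51 [225.2 185.8] [ 0.5924 -0.1146  0.1   ]
lever_pivot S 0.25 [239.  193.7] [ 
[... 221 characters left out ...]
88.1] [ 0.618  -0.0668  0.1   ]
pointer S 0.66 [253.7 234.3] [ 0.6689 -0.0009  0.012 ]
pointer D 0.62 [279.1 192.6] [0.6723 0.0056 0.012 ]
mouth_a S 0.6 [280.4 201.7] [0.5854 0.051  0.09  ]
mouth_a S 0.45 [332.9 207.2] [0.554  0.1963 0.09  ]
mouth_a S 0.41 [276.4 211.8] [0.6215 0.0513 0.09  ]
mouth_a D 0.59 [274.8 188.6] [ 0.6132 -0.0524  0.09  ]
mouth_a D 0.54 [255.3 174.6] [0.5932 0.0653 0.09  ]
mouth_a D 0.41 [266.7 175.4] [0.6306 0.0391 0.09  ]
mouth_a D 0.4 [247.9 179. ] [0.5528 0.0516 0.09  ]Traceback (most recent call last):
  File "<stdin>", line 9, in <module>
ValueError: it knows: brush, canister, cup, lever_pivot, lever_tip, mouth, pointer, salt_jar, sleeve_mid, spoon, stand, yoke
```

View pics/s1.png

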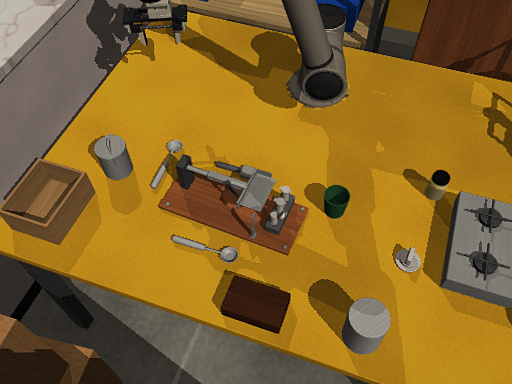

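View pics/d1.png

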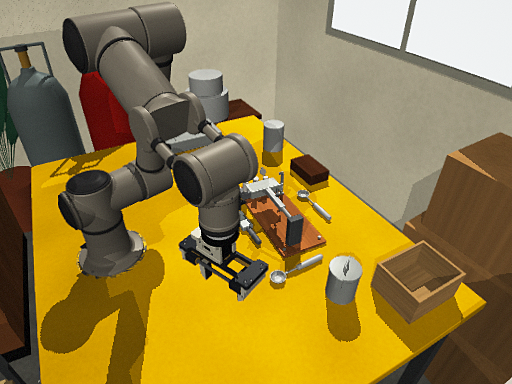

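The scene view shows the rack with its x axis along world +y: post at px (183,170), tubes at (280,210), pointer at (253,225). The lever is on the far side. The side view is largely blocked by the arm. I'll turn the tool to yaw 0 and move above the rack for a wrist view.

Call:
carry_out(translation=[[0,0,-0.015],[0,0,-0.015],[0,0,-0.015],[0,0,-0.015],[0,0,-0.015],[0,0,-0.015],[0,0,-0.015],[0,0,-0.015]], turn=[[0,0,-0.1434],[0,0,-0.1434],[0,0,-0.1434],[0,0,-0.1434],[0,0,-0.1434],[0,0,-0.1434],[0,0,-0.1434],[0,0,-0.1434]], gripper=[-1,-1,-1,-1,-1,-1,-1,-1])

```text
time: 1.6
tool_pos: [0.2159, -0.4785, 0.3474]
tool_rot: [3.141, -0.0, 0.006]
contact_force: [0.1, 1.2, -0.0]
opening: 0.0921
```

Call:
carry_out(translation=[[0.03,-0.04,0],[0.03,-0.04,0],[0.03,-0.04,0],[0.03,-0.04,0],[0.03,-0.04,0],[0.03,-0.04,0],[0.03,-0.04,0],[0.03,-0.04,0],[0.03,-0.04,0],[0.03,-0.04,0]], turn=[[0,0,0],[0,0,0],[0,0,0],[0,0,0],[0,0,0],[0,0,0],[0,0,0],[0,0,0],[0,0,0],[0,0,0]], gripper=[-1,-1,-1,-1,-1,-1,-1,-1,-1,-1])

```text
time: 2.6
tool_pos: [0.5167, -0.0766, 0.347]
tool_rot: [3.141, -0.001, 0.0]
contact_force: [1.6, -0.7, -0.0]
opening: 0.0915
```

```bash
python3 - <<'E'
from h import *
np.set_printoptions(precision=4,suppress=True)
W=read_camera("wrist");save(W,"pics/w1.png")
print(robot.observe()["tool_pos"],robot.observe()["tool_rot"]); print(W["world_from_camera"],W["fx"])
for n,z in dict(stand=0,yoke=.1,sleeve_mid=.1,lever_pivot=.1,lever_tip=.1,pointer=.012,mouth=.09).items():
        for r in nets.tip_of(W,n)[:4]: print(n,round(r["score"],2),np.round(r["pixel"],1),atz(W,r["pixel"],z))
E
```

```text
[ 0.5199 -0.0705  0.3463] [-3.1374 -0.0022  0.0053]
[[ 1.      0.0009  0.0002  0.5155]
 [ 0.0009 -0.9687 -0.2482 -0.0109]
 [-0.      0.2482 -0.9687  0.5052]
 [ 0.      0.      0.      1.    ]] 337.01871516840396
stand 0.63 [290.8 162.7] [ 0.5713 -0.0889  0.    ]
yoke 0.57 [304.5 150.5] [ 0.5764 -0.0585  0.1   ]
sleeve_mid 0.95 [299.2 194.6] [ 0.5718 -0.1133  0.1   ]
lever_pivot 0.96 [306.9 194. ] [ 0.5814 -0.1126  0.1   ]
lever_tip 0.82 [331. 160.] [ 0.6092 -0.0699  0.1   ]
pointer 0.62 [300.1 198.1] [ 0.5856 -0.1411  0.012 ]
pointer 0.52 [359.6 105.6] [ 0.6671 -0.0037  0.012 ]
mouth 0.97 [343.6  65.1] [0.6212 0.0417 0.09  ]
mouth 0.95 [272.1  56.3] [0.5366 0.0506 0.09  ]
mouth 0.73 [309.6  60.3] [0.5807 0.0465 0.09  ]
```

View pics/w1.png

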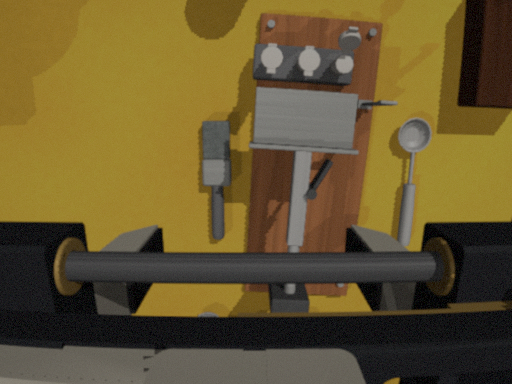

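The wrist view shows all three mouths in a row at (272,56), (310,60) and (344,65). The right one is open, with its cap disc at (350,40). It also shows the lever open at (320,178) and the pointer at (378,103). Next I fit the stand pose.

```bash
cat > fit.py <<'E'
from h import *
from scipy.optimize import least_squares
def w(p,l): 
    c,s=np.cos(p[2]),np.sin(p[2]); l=np.atleast_2d(l); return np.c_[p[0]+c*l[:,0]-s*l[:,1],p[1]+s*l[:,0]+c*l[:,1],l[:,2]]
def fit(W,L,P):
    f=lambda p:(proj(W,w(p,L))-P).ravel()
    return least_squares(f,[.565,-.088,1.46],loss="soft_l1",f_scale=1.5)
E
python3 - <<'E'
from fit import *
np.set_printoptions(precision=4,suppress=True)
W=read_camera("wrist")
L=[];P=[]
g=lambda n:[np.array(r["pixel"]) for r in nets.tip_of(W,n)]
m=sorted(g("mouth")[:3],key=lambda q:q[0])
for q,y in zip(m,(.044,0,-.044)): L.append((.135,y,.09));P.append(q)
for n,l in dict(stand=(0,0,0),yoke=(.0325,0,.1),sleeve_mid=(-.03,0,.1),lever_pivot=(-.0205,-.0135,.1)).items():
    for q in g(n)[:1]: L.append(l);P.append(q)
for l,q in (((.205,.06,.012),(262,14)),((.205,-.11,.012),(382,22)),((-.215,.06,.012),(246,291)),((-.215,-.11,.012),(345,296))): L.append(l);P.append(q)
r=fit(W,np.array(L),np.array(P));print(r.x,r.fun.reshape(-1,2).round(1).tolist())
p=r.x
t=[q for q in g("pointer")][:3]
for q in t: 
    a=atz(W,q,.012);c,s=np.cos(p[2]),np.sin(p[2]);d=a[:2]-p[:2];print("pointer stand",c*d[0]+s*d[1],-s*d[0]+c*d[1])
im=W["img"][:,:,::-1].copy()
pts=[(.135,y,.09) for y in(.044,0,-.044)]+[(.0325,y,.11) for y in(.065,-.065)]+[(.0325,y,.078) for y in(.065,-.065)]+[(-.0875,y,.11) for y in(.01,-.01)]+[(x,y,.012) for x in(.205,-.215) for y in(.06,-.11)]
im=cv2.resize(im,None,fx=3,fy=3,interpolation=cv2.INTER_CUBIC)
for q in proj(W,w(p,pts)): cv2.drawMarker(im,tuple(int(v) for v in (q+.5)*3),(0,0,255),0,12,1)
cv2.imwrite("pics/w2.png",im[:600,600:1250])
E
```

```text
[ 0.5725 -0.0903  1.5111] [[-2.5, 2.1], [0.2, -0.4], [2.3, 2.7], [-0.3, -0.2], [-2.7, -0.9], [2.3, 2.2], [-3.4, -0.2], [-0.2, -2.5], [2.3, -0.3], [-0.5, -0.4], [2.7, -0.8]]
pointer stand 0.09293742204737783 -0.09345705539277686
```

View pics/w2.png

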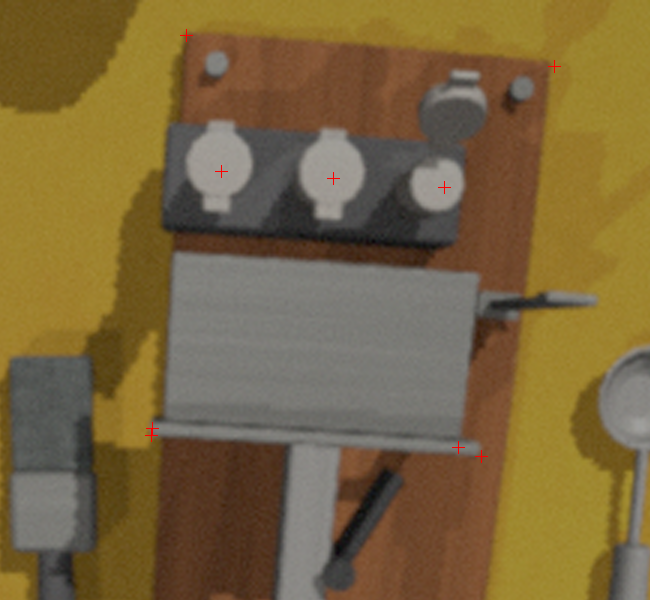

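Call:
carry_out(translation=[[0,0,0],[0.024,-0.04,0],[0.024,-0.04,0],[0.024,-0.04,0],[0.025,-0.04,0.02],[0,-0.028,0.04],[0,0,0.045],[0,0,0.045],[0,0,0.03],[0,0,0]], turn=[[0,0,0.076],[0,0,0],[0,0,0],[0,0,0],[0,0,0],[0,0,0],[0,0,0],[0,0,0],[0,0,0],[0,0,0]], gripper=[1,1,1,1,1,1,1,1,1,1], squeeze=10)

```text
time: 4.35
tool_pos: [0.6234, 0.1006, 0.1621]
tool_rot: [3.14, 0.01, -0.076]
contact_force: [0.0, 0.6, 0.2]
opening: 0.0165
```

```bash
python3 - <<'E'
from fit import *
np.set_printoptions(precision=4,suppress=True)
W=read_camera("wrist")
o=robot.observe();print(o["tool_pos"],o["tool_rot"],o["opening"])
im=cv2.resize(W["img"][:,:,::-1],None,fx=1.5,fy=1.5)
p=[.570,-.0895,1.495]
for q in proj(W,w(p,[(.135,-.044,.083),(.1495,-.044,.083),(.135,0,.09),(.135,.044,.09)])): cv2.drawMarker(im,tuple(int(v) for v in (q+.5)*1.5),(0,0,255),0,12,1)
for r in nets.tip_of(W,"mouth")[:3]: print(r["score"],r["pixel"],atz(W,r["pixel"],.09))
for r in nets.tip_of(W,"pointer")[:2]: print(r["score"],r["pixel"],atz(W,r["pixel"],.012))
cv2.imwrite("pics/w3.png",im)
E
```

```text
[0.6252 0.1006 0.1656] [ 3.141   0.0043 -0.0759] 0.012252375215789656
```

View pics/w3.png

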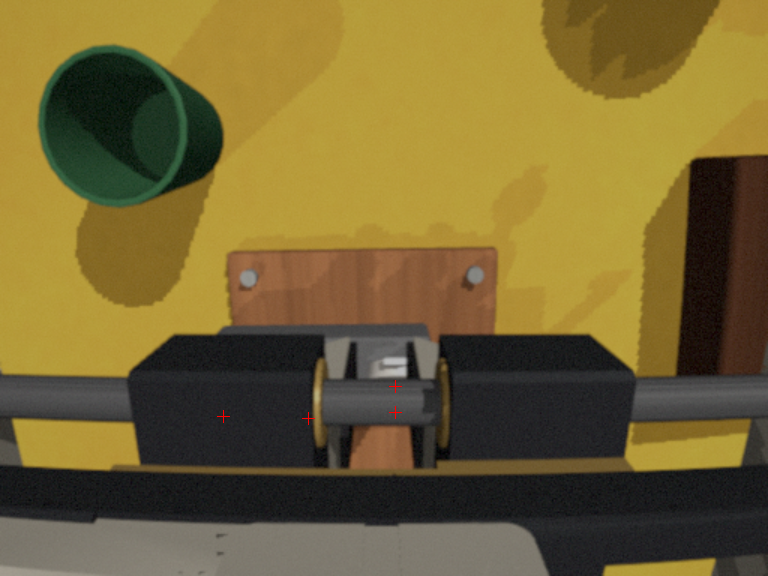

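The view shows the board's end corners at (229,254) and (497,248), and the lid between the fingers at (395,365). I'll refine the stand pose from those corners.

```bash
python3 - <<'E'
from fit import *
np.set_printoptions(precision=4,suppress=True)
W=read_camera("wrist")
a,b=[atz(W,np.array(q)/1.5-.17,.012) for q in((229,253),(497,247.5))]
e=a-b;print(a,b,np.linalg.norm(e),"yaw",np.arctan2(e[1],e[0])-np.pi/2, )
for yaw in(1.495,1.51,np.arctan2(e[1],e[0])-np.pi/2):
    y=np.array([-np.sin(yaw),np.cos(yaw)]);x=np.array([np.cos(yaw),np.sin(yaw)])
    o=(a+b)[:2]/2-.205*x+.025*y; t=robot.observe()["tool_pos"][:2]-o
    print(yaw,o,"tcp stand",t@x,t@y)
E
```

```text
[0.5309 0.1196 0.012 ] [0.7009 0.1101 0.012 ] 0.17025608502275957 yaw 1.5151602705733405
1.495 [ 0.5755 -0.0877] tcp stand 0.19172536684033128 -0.03766093940191172
1.51 [ 0.5785 -0.0883] tcp stand 0.1915369532392304 -0.037460403042437716
1.5151602705733405 [ 0.5796 -0.0885] tcp stand 0.19147283372268975 -0.03739076448685306
```

Call:
carry_out(translation=[[0.005,-0.008,0],[0,0,0.03],[0,0,0.03],[0,0,0],[0,0.015,0],[0,0.015,0],[0,0.01,0],[0,0.01,0],[0,0.008,0],[0,0,0]], turn=[[0,0,-0.01],[0,0,0],[0,0,0],[0,0,0],[0,0,0],[0,0,0],[0,0,0],[0,0,0],[0,0,0],[0,0,0]], gripper=[1,1,1,1,1,1,1,1,1,1])

```text
time: 5.55
tool_pos: [0.628, 0.049, 0.1076]
tool_rot: [3.141, -0.001, -0.067]
contact_force: [0.4, -0.1, -0.8]
opening: 0.0003
```

Call:
carry_out(translation=[[0,0.004,0.006],[0,0,0.005],[0,0,0.004],[0,0,0.002],[0,0,0.001]], turn=[[0,0,0],[0,0,0],[0,0,0],[0,0,0],[0,0,0]], gripper=[1,1,1,1,1])

```text
time: 6.05
tool_pos: [0.6275, 0.0468, 0.0887]
tool_rot: [3.142, 0.001, -0.065]
contact_force: [-0.3, 0.4, 0.5]
opening: 0.0003
```

Call:
carry_out(translation=[[0,0,0.001],[0,0,0.001],[0,0,0]], turn=[[0,0,0],[0,0,0],[0,0,0]], gripper=[1,1,1])

```text
time: 6.35
tool_pos: [0.6276, 0.0465, 0.0871]
tool_rot: [3.141, -0.0, -0.066]
contact_force: [-0.9, 0.9, -0.0]
opening: 0.0006
```

Call:
carry_out(translation=[[0,0,0.001],[0,0,0.001],[0,0,0.001],[0,0,0]], turn=[[0,0,0],[0,0,0],[0,0,0],[0,0,0]], gripper=[1,1,1,1])

```text
time: 6.75
tool_pos: [0.6275, 0.0464, 0.084]
tool_rot: [3.141, 0.0, -0.066]
contact_force: [-0.0, -0.9, 1.2]
opening: 0.0002
```

```bash
python3 - <<'E'
from h import *
o=robot.observe();print(o["tool_pos"],o["contact_force"],o["torque"])
S=read_camera("scene");D=read_camera("side");W=read_camera("wrist")
a=cv2.resize(S["img"][160:260,200:330],(780,600)) 
im=np.hstack([cv2.resize(S["img"][150:250,210:330],(400,333)),cv2.resize(D["img"][140:240,210:330],(400,333))])
im=np.vstack([im,np.zeros((267,800,3),np.uint8)]);im[333:,:400]=cv2.resize(W["img"][190:384,110:400],(400,267))
cv2.imwrite("pics/c4.png",im[:,:,::-1])
E
```

```text
[0.62753298 0.04641372 0.083985  ] [-0.02034346 -0.85254503  1.24744679] [-0.03443105 -0.0703204  -0.02968595]
```

View pics/c4.png

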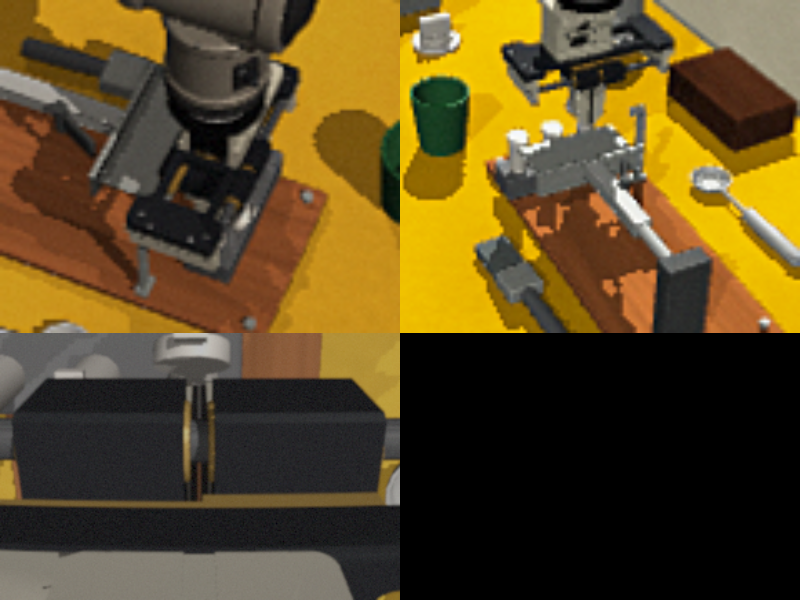

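The wrist view (lower left) shows the lid still open beyond the fingers at (195,350): I passed over its top. I'll redo the sweep lower.

Call:
carry_out(translation=[[0,0,-0.025],[0,0,-0.025],[0,-0.03,0],[0,-0.03,0],[0,0,0],[0,0,0.025],[0,0,0.02],[0,0,0]], turn=[[0,0,0],[0,0,0],[0,0,0],[0,0,0],[0,0,0],[0,0,0],[0,0,0],[0,0,0]], gripper=[1,1,1,1,1,1,1,1])

```text
time: 7.7
tool_pos: [0.6295, 0.1057, 0.0862]
tool_rot: [3.141, 0.006, -0.066]
contact_force: [-0.6, -0.7, 0.2]
opening: 0.0004
```

Call:
carry_out(translation=[[0,0.01,0],[0,0.01,0],[0,0.01,0],[0,0.006,-0.004],[0,0.006,-0.004],[0,0.007,-0.003],[0,0.007,-0.003],[0,0.002,0],[0,0,0]], turn=[[0,0,0],[0,0,0],[0,0,0],[0,0,0],[0,0,0],[0,0,0],[0,0,0],[0,0,0],[0,0,0]], gripper=[1,1,1,1,1,1,1,1,1])

```text
time: 8.6
tool_pos: [0.6278, 0.0479, 0.1032]
tool_rot: [3.141, -0.0, -0.066]
contact_force: [0.0, 0.0, 0.7]
opening: 0.0005
```

```bash
python3 - <<'E'
from h import *
o=robot.observe();print(o["tool_pos"],o["contact_force"])
S=read_camera("scene");W=read_camera("wrist")
im=np.vstack([cv2.resize(S["img"][170:250,240:320],(600,600))[150:450],cv2.resize(W["img"][190:290,150:350],(600,300))])
cv2.imwrite("pics/c5.png",im[:,:,::-1])
E
```

```text
[0.62776804 0.047881   0.10321993] [0.01260683 0.04309998 0.69436549]
```

View pics/c5.png

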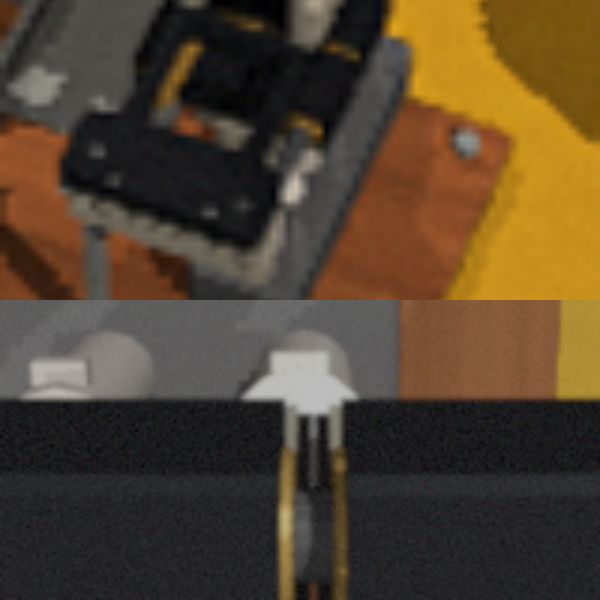

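The lid has now folded over and looks like its neighbour (hinge lug at (300,365) in the lower crop). Pressing down.

Call:
carry_out(translation=[[0,0,0.004],[0,0,0.003],[0,0,0.003],[0,0,0.002],[0,0,0.002],[0,0,0]], turn=[[0,0,0],[0,0,0],[0,0,0],[0,0,0],[0,0,0],[0,0,0]], gripper=[1,1,1,1,1,1])

```text
time: 9.3
tool_pos: [0.6277, 0.0484, 0.0902]
tool_rot: [3.141, -0.0, -0.066]
contact_force: [-3.2, -1.4, 7.9]
opening: 0.0006
```

Call:
carry_out(translation=[[0,0,0.001],[0,0,0],[0,0,-0.045],[0,0,-0.045],[-0.01,0.045,-0.045],[-0.01,0.045,-0.04],[-0.01,0.045,0],[-0.014,0.045,0],[0,0,0],[0,0,0]], turn=[[0,0,0],[0,0,0],[0,0,0],[0,0,0],[0,0,0],[0,0,0],[0,0,0],[0,0,0],[0,0,0],[0,0,0]], gripper=[1,1,1,1,-1,-1,-1,-1,-1,-1])

```text
time: 10.3
tool_pos: [0.577, -0.1111, 0.2458]
tool_rot: [-3.141, 0.0, -0.068]
contact_force: [-0.1, 0.4, 0.4]
opening: 0.0438
```

```bash
python3 - <<'E'
from fit import *
np.set_printoptions(precision=4,suppress=True)
W=read_camera("wrist")
o=robot.observe();print(o["tool_pos"],o["tool_rot"],o["opening"],o["contact_force"])
im=cv2.resize(W["img"][:,:,::-1],None,fx=2,fy=2,interpolation=cv2.INTER_CUBIC)
p=[.5735,-.0885,1.505]
for q in proj(W,w(p,[(.135,y,.09) for y in(-.044,0,.044)]+[(.0325,y,.11) for y in(.065,-.065)])): cv2.drawMarker(im,tuple(int(v) for v in (q+.5)*2),(0,0,255),0,12,1)
for n,z in dict(yoke=.1,sleeve_mid=.1,lever_pivot=.1,lever_tip=.1,pointer=.012,mouth=.09).items():
    for r in nets.tip_of(W,n)[:3]:
        a=atz(W,r["pixel"],z);d=a[:2]-p[:2];c,s=np.cos(p[2]),np.sin(p[2]);print(n,round(r["score"],2),np.round(r["pixel"],1),a,"stand",c*d[0]+s*d[1],-s*d[0]+c*d[1])
cv2.imwrite("pics/w6.png",im[:560,120:900])
E
```

```text
[ 0.5773 -0.11    0.2457] [-3.1409  0.0001 -0.0664] 0.047987359005943475 [-0.4979  0.9141 -0.6805]
yoke 0.91 [249.9 122.6] [ 0.5759 -0.0563  0.1   ] stand 0.03231724424739883 -0.00026079227785384207
sleeve_mid 0.69 [249.5 190.5] [ 0.5712 -0.118   0.1   ] stand -0.02955798411630078 0.00038880888508077303
sleeve_mid 0.53 [249.1   2.3] [0.5822 0.0434 0.1   ] stand 0.13220711843661703 2.509788040547939e-05
lever_pivot 0.64 [263.5 182.9] [ 0.5846 -0.1116  0.1   ] stand -0.022369309287126785 -0.012563752558268384
lever_tip 0.97 [284.1 134.7] [ 0.6056 -0.0689  0.1   ] stand 0.02165758196242876 -0.03076577574358914
pointer 0.76 [329.9  62. ] [0.6678 0.0015 0.012 ] stand 0.09599947957481707 -0.08819771663805254
mouth 0.92 [297.4   0. ] [0.624  0.0457 0.09  ] stand 0.13722060032289327 -0.04154074466819323
mouth 0.86 [248.4   1.2] [0.5817 0.0473 0.09  ] stand 0.13604779254495222 0.0007605507503873326
mouth 0.78 [200.    4.5] [0.5397 0.0478 0.09  ] stand 0.13379713054661835 0.04267878397152505
```

View pics/w6.png

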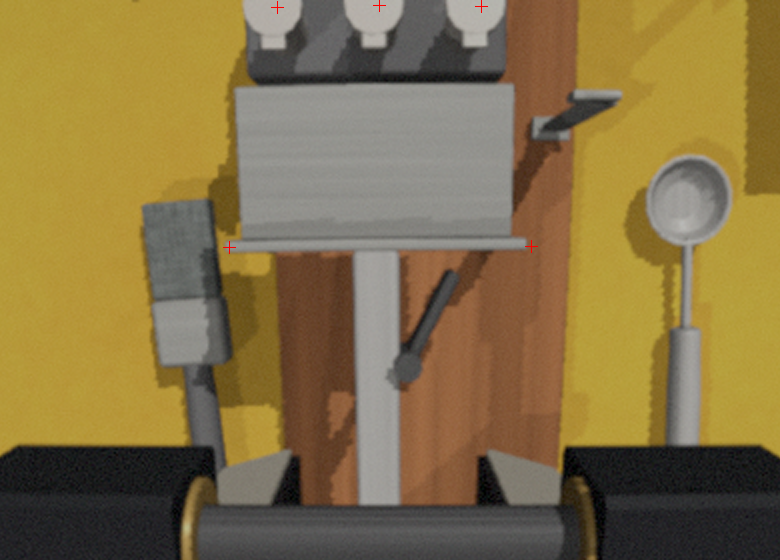

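All three caps now look alike (shut), and the fit agrees with the picture to about 1 mm. I'll descend behind the crossplate with the fingers open.

Call:
carry_out(translation=[[-0.002,-0.034,0],[0,0,0.03],[0,0,0.03],[0,0,0],[0,0,0],[0,0,0.03],[0,0,0.03],[0,0,0.03],[0,0,0.01],[0,0,0]], turn=[[0,0,0],[0,0,0],[0,0,0],[0,0,0],[0,0,0],[0,0,0],[0,0,0],[0,0,0],[0,0,0],[0,0,0]], gripper=[-1,-1,-1,-1,-1,-1,-1,-1,-1,-1])

```text
time: 11.65
tool_pos: [0.5777, -0.0764, 0.086]
tool_rot: [-3.142, 0.001, -0.066]
contact_force: [-1.2, -0.4, 0.6]
opening: 0.0917
```

```bash
python3 - <<'E'
from fit import *
np.set_printoptions(precision=4,suppress=True)
W=read_camera("wrist")
o=robot.observe()
p=[.5735,-.0885,1.505];c,s=np.cos(p[2]),np.sin(p[2])
st=lambda a:(c*(a[0]-p[0])+s*(a[1]-p[1]),-s*(a[0]-p[0])+c*(a[1]-p[1]))
print(st(o["tool_pos"]),o["tool_pos"],o["tool_rot"],o["opening"],o["contact_force"])
for n,z in dict(yoke=.1,pointer=.012).items():
    for r in nets.tip_of(W,n)[:2]: print(n,round(r["score"],2),np.round(r["pixel"],1),st(atz(W,r["pixel"],z)))
for n in ("pointer",):
    for r in nets.regions_of(W,n)[:1]:
        v,u=np.nonzero(r["region"]);print(u.min(),u.max(),v.min(),v.max());
im=W["img"][:,:,::-1]
cv2.imwrite("pics/w7.png",cv2.resize(im,None,fx=1.5,fy=1.5,interpolation=cv2.INTER_CUBIC))
E
```

```text
(np.float64(0.012194839936276895), np.float64(-0.0041733181284701985)) [ 0.5785 -0.0766  0.0872] [ 3.1412 -0.0017 -0.0659] 0.09188523101489907 [0.1471 0.1399 0.3106]
yoke 0.8 [247.4 213.3] (np.float64(0.032709976256672636), np.float64(0.000624403011719422))
yoke 0.27 [322.2 236.1] (np.float64(0.021761514709668563), np.float64(-0.03361104748564239))
pointer 0.59 [381.8  86.7] (np.float64(0.0939657285856341), np.float64(-0.08805351939348409))
385 509 64 97
```

View pics/w7.png

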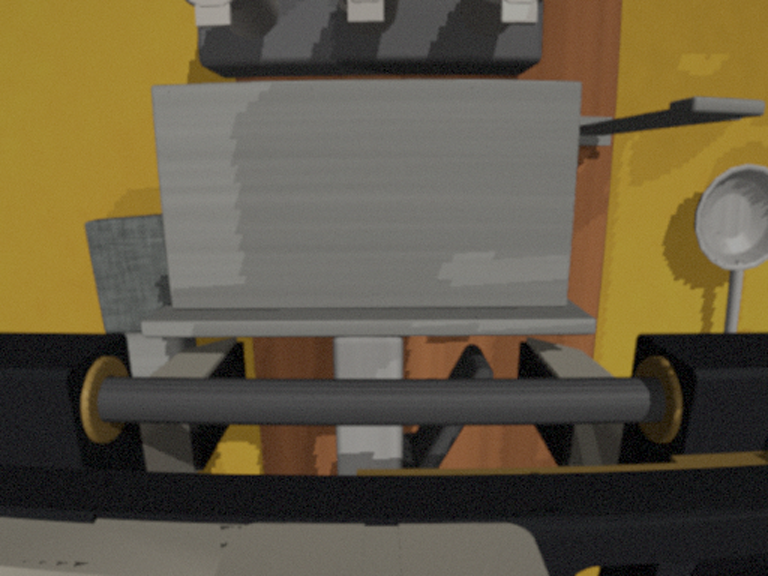

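```bash
cat >> fit.py <<'E'
p=[.5735,-.0885,1.505];c,s=np.cos(p[2]),np.sin(p[2])
st=lambda a:np.round((c*(a[0]-p[0])+s*(a[1]-p[1]),-s*(a[0]-p[0])+c*(a[1]-p[1])),4)
E
python3 - <<'E'
from fit import *
W=read_camera("wrist")
for q,z in (((692,103),.12),((755,103),.12),((692,116),.12),((755,113),.12),((690,100),.12),((755,97),.12),((145,320),.11),((592,320),.11),((145,334),.11),((592,332),.11),((175,305),.099),((568,305),.099)): print(q,z,st(atz(W,np.array(q)/1.5-.17,z)))
E
```

```text
(692, 103) 0.12 [ 0.094  -0.0801]
(755, 103) 0.12 [ 0.095  -0.0975]
(692, 116) 0.12 [ 0.0909 -0.0804]
(755, 113) 0.12 [ 0.0925 -0.0978]
(690, 100) 0.12 [ 0.0947 -0.0795]
(755, 97) 0.12 [ 0.0965 -0.0973]
(145, 320) 0.11 [0.035  0.0646]
(592, 320) 0.11 [ 0.035  -0.0639]
(145, 334) 0.11 [0.0308 0.0651]
(592, 332) 0.11 [ 0.0314 -0.0643]
(175, 305) 0.099 [0.0364 0.0599]
(568, 305) 0.099 [ 0.0364 -0.0607]
```

Call:
carry_out(translation=[[-0.001,-0.01,0],[0,-0.01,0],[0,-0.01,0],[0,-0.01,0],[0,-0.01,0],[0,-0.01,0],[0,-0.006,0],[0,0,0],[0,0,0]], turn=[[0,0,0],[0,0,0],[0,0,0],[0,0,0],[0,0,0],[0,0,0],[0,0,0],[0,0,0],[0,0,0]], gripper=[-1,-1,-1,-1,-1,-1,-1,-1,-1])

```text
time: 12.8
tool_pos: [0.5808, -0.0103, 0.0858]
tool_rot: [3.141, 0.0, -0.065]
contact_force: [0.8, -4.7, 2.9]
opening: 0.0918
```

```bash
python3 - <<'E'
from fit import *
W=read_camera("wrist");o=robot.observe();print(st(o["tool_pos"]),o["tool_pos"],o["contact_force"])
for n,z in dict(yoke=.1,pointer=.012).items():
    for r in nets.tip_of(W,n)[:1]: print(n,round(r["score"],2),np.round(r["pixel"],1),st(atz(W,r["pixel"],z)))
im=cv2.resize(W["img"][:,:,::-1],None,fx=3,fy=3,interpolation=cv2.INTER_CUBIC)
cv2.imwrite("pics/w8.png",im[450:900,750:1536])
E
```

```text
[ 0.0783 -0.0022] [ 0.5807959  -0.01049123  0.08582133] [ 0.42138047 -4.36665636  3.05537297]
yoke 0.68 [247.6 232.4] [0.0899 0.0018]
pointer 0.67 [376.6 185.6] [ 0.0922 -0.0886]
```

View pics/w8.png

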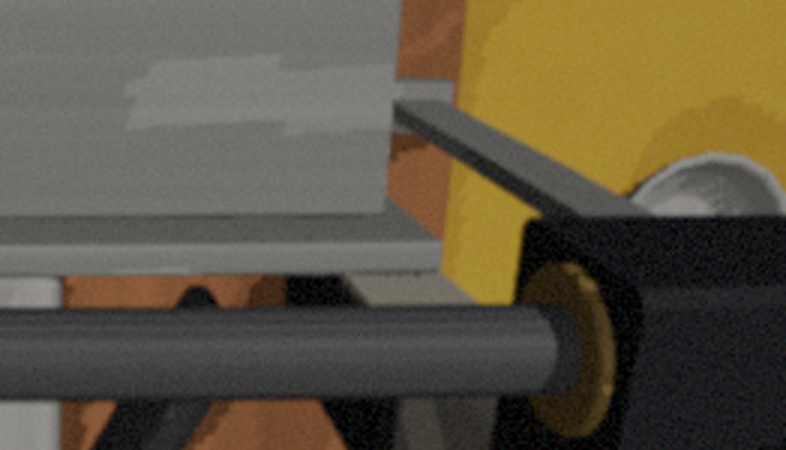

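```bash
python3 - <<'E'
from fit import *
W=read_camera("wrist");S=read_camera("scene")
def draw(W,k,box,segs):
    im=cv2.resize(W["img"][:,:,::-1],None,fx=k,fy=k,interpolation=cv2.INTER_CUBIC)
    for a,b,col in segs:
        q=(proj(W,w(p,[a,b]))+.5)*k; cv2.line(im,*[tuple(int(round(v)) for v in t) for t in q],col,1)
    x0,y0,x1,y1=box; return im[y0*k:y1*k,x0*k:x1*k]
segs=[((.094+dx,-.09,.012),(.094+dx,-.09,.12),col) for dx,col in((-.002,(0,0,255)),(.002,(255,0,0)))]
segs+=[((.0903+dx,-.065,.11),(.0903+dx,0.065,.11),col) for dx,col in((-.0025,(0,0,255)),(.0025,(255,0,0)))]
a=draw(W,5,(360,165,480,245),segs); b=draw(S,5,(210,180,290,240),segs)
im=np.zeros((720,600,3),np.uint8); im=np.vstack([a,np.hstack([b,np.zeros((300,200,3),np.uint8)])])
cv2.imwrite("pics/w9.png",im[:600] if 0 else cv2.resize(im,(600,700))[:600])
E
```

```text
(no output)
```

View pics/w9.png

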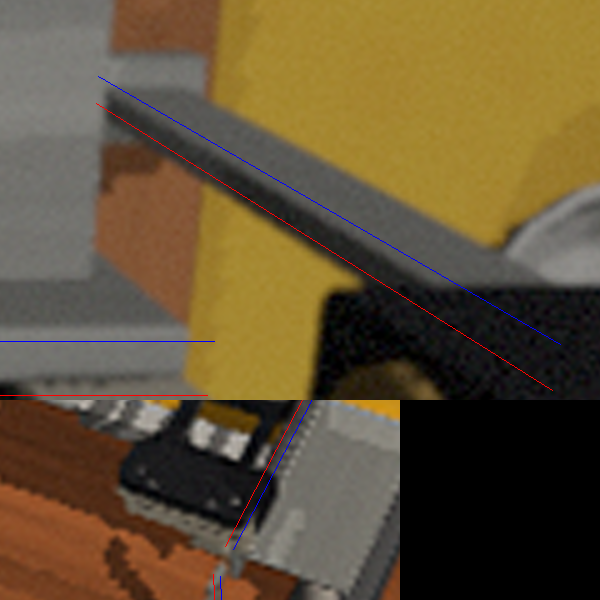

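```bash
python3 - <<'E'
import cv2
im=cv2.imread("pics/w7.png")
for u in (695,705,715,725,735,745,755):
    print(u,[(v,int(im[v,u,0]),int(im[v,u,2])) for v in range(92,126,2)])
E
```

```text
695 [(92, 35, 149), (94, 50, 151), (96, 82, 130), (98, 99, 105), (100, 95, 98), (102, 96, 102), (104, 94, 99), (106, 93, 95), (108, 91, 94), (110, 70, 72), (112, 46, 47), (114, 35, 37), (116, 39, 39), (118, 33, 35), (120, 29, 31), (122, 27, 31), (124, 32, 97)]
705 [(92, 41, 150), (94, 41, 151), (96, 69, 133), (98, 119, 124), (100, 117, 122), (102, 114, 120), (104, 112, 118), (106, 108, 113), (108, 106, 111), (110, 79, 83), (112, 50, 55), (114, 36, 35), (116, 36, 42), (118, 37, 37), (120, 36, 32), (122, 33, 69), (124, 35, 131)]
715 [(92, 46, 153), (94, 45, 155), (96, 60, 142), (98, 109, 127), (100, 121, 125), (102, 113, 119), (104, 112, 118), (106, 109, 114), (108, 104, 109), (110, 88, 93), (112, 59, 60), (114, 37, 40), (116, 39, 41), (118, 37, 35), (120, 34, 41), (122, 34, 109), (124, 42, 154)]
725 [(92, 44, 154), (94, 39, 152), (96, 49, 147), (98, 98, 124), (100, 122, 125), (102, 116, 120), (104, 113, 118), (106, 108, 113), (108, 108, 112), (110, 92, 98), (112, 65, 67), (114, 35, 38), (116, 35, 36), (118, 39, 39), (120, 37, 77), (122, 36, 140), (124, 44, 155)]
735 [(92, 40, 152), (94, 35, 151), (96, 48, 151), (98, 87, 131), (100, 120, 126), (102, 123, 129), (104, 116, 120), (106, 110, 116), (108, 105, 111), (110, 97, 103), (112, 73, 78), (114, 46, 44), (116, 34, 33), (118, 57, 65), (120, 57, 120), (122, 41, 159), (124, 47, 163)]
745 [(92, 43, 150), (94, 39, 150), (96, 39, 150), (98, 74, 143), (100, 110, 126), (102, 120, 125), (104, 116, 122), (106, 112, 117), (108, 110, 114), (110, 100, 107), (112, 82, 87), (114, 51, 52), (116, 36, 73), (118, 42, 141), (120, 44, 160), (122, 48, 163), (124, 44, 161)]
755 [(92, 42, 151), (94, 40, 150), (96, 44, 153), (98, 57, 146), (100, 101, 129), (102, 120, 125), (104, 119, 124), (106, 115, 120), (108, 108, 114), (110, 105, 110), (112, 89, 93), (114, 65, 64), (116, 36, 102), (118, 38, 152), (120, 43, 152), (122, 47, 154), (124, 42, 151)]
```

```bash
python3 - <<'E'
from fit import *
W=read_camera("wrist")
for u in (120,160,340,380,392):
    print(u,[(v,int(W["img"][v,u].mean()),[float(st(atz(W,(u,v),.11))[0])]) for v in range(222,246,1)])
E
```

```text
120 [(222, 95, [0.0977]), (223, 82, [0.0972]), (224, 83, [0.0968]), (225, 86, [0.0963]), (226, 86, [0.0959]), (227, 86, [0.0954]), (228, 85, [0.0949]), (229, 89, [0.0945]), (230, 90, [0.094]), (231, 99, [0.0936]), (232, 113, [0.0931]), (233, 119, [0.0927]), (234, 117, [0.0922]), (235, 115, [0.0918]), (236, 107, [0.0913]), (237, 112, [0.0908]), (238, 113, [0.0904]), (239, 111, [0.0899]), (240, 107, [0.0894]), (241, 99, [0.089]), (242, 100, [0.0885]), (243, 106, [0.088]), (244, 104, [0.0876]), (245, 109, [0.0871])]
160 [(222, 90, [0.0978]), (223, 78, [0.0973]), (224, 87, [0.0969]), (225, 87, [0.0964]), (226, 86, [0.096]), (227, 85, [0.0955]), (228, 85, [0.0951]), (229, 89, [0.0946]), (230, 86, [0.0942]), (231, 94, [0.0937]), (232, 112, [0.0933]), (233, 120, [0.0928]), (234, 121, [0.0924]), (235, 118, [0.0919]), (236, 114, [0.0914]), (237, 114, [0.091]), (238, 113, [0.0905]), (239, 110, [0.0901]), (240, 108, [0.0896]), (241, 98, [0.0891]), (242, 57, [0.0887]), (243, 10, [0.0882]), (244, 4, [0.0878]), (245, 1, [0.0873])]
340 [(222, 82, [0.0978]), (223, 84, [0.0974]), (224, 85, [0.0969]),
[... 786 characters left out ...]
[0.0909]), (238, 111, [0.0905]), (239, 98, [0.09]), (240, 68, [0.0895]), (241, 66, [0.0891]), (242, 90, [0.0886]), (243, 108, [0.0881]), (244, 110, [0.0877]), (245, 108, [0.0872])]
392 [(222, 89, [0.0977]), (223, 92, [0.0972]), (224, 88, [0.0968]), (225, 87, [0.0963]), (226, 86, [0.0959]), (227, 87, [0.0954]), (228, 81, [0.095]), (229, 92, [0.0945]), (230, 109, [0.0941]), (231, 121, [0.0936]), (232, 121, [0.0932]), (233, 115, [0.0927]), (234, 112, [0.0922]), (235, 112, [0.0918]), (236, 110, [0.0913]), (237, 113, [0.0909]), (238, 107, [0.0904]), (239, 97, [0.0899]), (240, 92, [0.0895]), (241, 99, [0.089]), (242, 106, [0.0885]), (243, 107, [0.0881]), (244, 106, [0.0876]), (245, 104, [0.0871])]
```

Call:
carry_out(translation=[[0.001,-0.003,0],[0,0,0],[0,0,0],[0,0,0],[0,0,0],[0,0,0],[0,0,0],[0,0,0],[0,0,0],[0,0,0]], turn=[[0,0,0],[0,0,0],[0,0,0],[0,0,0],[0,0,0],[0,0,0],[0,0,0],[0,0,0],[0,0,0],[0,0,0]], gripper=[-1,-1,1,1,1,1,1,1,1,1], squeeze=25)

```text
time: 14.1
tool_pos: [0.5818, -0.0076, 0.0857]
tool_rot: [3.142, 0.001, -0.066]
contact_force: [-1.3, -5.2, -0.2]
opening: 0.0324
```

Call:
carry_out(translation=[[0,0,0],[0,0,0],[0,0,0],[0,0,0],[0,0,0]], turn=[[0,0,0],[0,0,0],[0,0,0],[0,0,0],[0,0,0]], gripper=[1,1,1,1,1])

```text
time: 14.6
tool_pos: [0.5809, -0.0075, 0.0857]
tool_rot: [3.141, 0.002, -0.066]
contact_force: [-4.4, -5.2, 2.4]
opening: 0.0253
```

```bash
python3 - <<'E'
from fit import *
W=read_camera("wrist");o=robot.observe();print(st(o["tool_pos"]),o["tool_pos"],o["contact_force"],o["opening"])
for n,z in dict(yoke=.1,pointer=.012,lever_tip=.1).items():
    for r in nets.tip_of(W,n)[:1]: print(n,round(r["score"],2),np.round(r["pixel"],1),st(atz(W,r["pixel"],z)))
for u in (340,380):
    print(u,[(v,int(W["img"][v,u].mean()),[float(st(atz(W,(u,v),.11))[0])]) for v in range(226,246,1)])
im=cv2.resize(W["img"][:,:,::-1],None,fx=2,fy=2,interpolation=cv2.INTER_CUBIC)
cv2.imwrite("pics/w10.png",im[200:768,224:1024])
E
```

```text
[ 0.0813 -0.0021] [ 0.58094048 -0.00747576  0.08567881] [-5.54691968 -4.86379417  1.18284994] 0.025669598776512113
yoke 0.74 [246.5 234.7] [0.0917 0.0024]
pointer 0.68 [374.9 186.6] [ 0.0943 -0.087 ]
lever_tip 0.97 [275.2 243.2] [ 0.0875 -0.0108]
340 [(226, 14, [0.0994]), (227, 31, [0.099]), (228, 20, [0.0985]), (229, 30, [0.0981]), (230, 24, [0.0976]), (231, 21, [0.0972]), (232, 29, [0.0967]), (233, 27, [0.0963]), (234, 25, [0.0958]), (235, 21, [0.0953]), (236, 28, [0.0949]), (237, 30, [0.0944]), (238, 32, [0.094]), (239, 28, [0.0935]), (240, 28, [0.0931]), (241, 17, [0.0926]), (242, 29, [0.0921]), (243, 23, [0.0917]), (244, 26, [0.0912]), (245, 29, [0.0908])]
380 [(226, 22, [0.0993]), (227, 24, [0.0989]), (228, 31, [0.0984]), (229, 32, [0.098]), (230, 32, [0.0975]), (231, 35, [0.0971]), (232, 22, [0.0966]), (233, 29, [0.0962]), (234, 22, [0.0957]), (235, 22, [0.0953]), (236, 24, [0.0948]), (237, 23, [0.0943]), (238, 26, [0.0939]), (239, 16, [0.0934]), (240, 27, [0.093]), (241, 28, [0.0925]), (242, 30, [0.092]), (243, 27, [0.0916]), (244, 31, [0.0911]), (245, 27, [0.0906])]
```

View pics/w10.png

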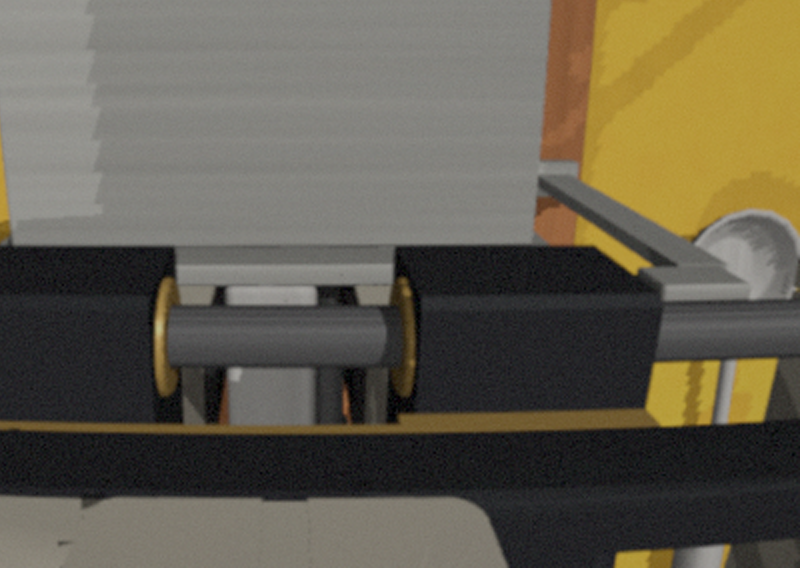

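Lever is closed (opening ≈26 mm), and the pointer head is now visible at (690,280). Next I measure head against plate in this same image.

```bash
python3 - <<'E'
from fit import *
W=read_camera("wrist")
for u,z in ((215,.11),(240,.11),(290,.11),(445,.12),(455,.12),(465,.12),(475,.12)):
    print(u,st(atz(W,(u,240),z))[1],[(v,int(W["img"][v,u].mean()),float(st(atz(W,(u,v),z))[0])) for v in range(222 if z<.115 else 226,256)])
im=cv2.resize(W["img"][220:260,425:485,::-1],None,fx=10,fy=10,interpolation=cv2.INTER_CUBIC);cv2.imwrite("pics/w11.png",im)
E
```

```text
215 0.0155 [(222, 116, 0.1011), (223, 96, 0.1007), (224, 98, 0.1003), (225, 101, 0.0998), (226, 103, 0.0994), (227, 104, 0.0989), (228, 102, 0.0985), (229, 103, 0.098), (230, 103, 0.0976), (231, 108, 0.0971), (232, 124, 0.0967), (233, 142, 0.0962), (234, 140, 0.0958), (235, 134, 0.0953), (236, 133, 0.0949), (237, 131, 0.0944), (238, 131, 0.094), (239, 129, 0.0935), (240, 131, 0.0931), (241, 122, 0.0926), (242, 106, 0.0921), (243, 117, 0.0917), (244, 123, 0.0912), (245, 123, 0.0908), (246, 124, 0.0903), (247, 125, 0.0898), (248, 125, 0.0894), (249, 123, 0.0889), (250, 124, 0.0884), (251, 116, 0.088), (252, 87, 0.0875), (253, 60, 0.087), (254, 63, 0.0866), (255, 69, 0.0861)]
240 0.0049 [(222, 108, 0.1012), (223, 88, 0.1007), (224, 96, 0.1003), (225, 100, 0.0998), (226, 105, 0.0994), (227, 102, 0.099), (228, 99, 0.0985), (229, 102, 0.0981), (230, 105, 0.0976), (231, 106, 0.0972), (232, 126, 0.0967), (233, 141, 0.0963), (234, 141, 0.0958), (235, 138, 0.0954), (236, 134, 0.0949), (237, 134, 0.0945), (238, 130, 0.094), (239, 128, 0.0936), (240, 129, 0.0931), (241, 123, 0.0926), (242, 113, 
[... 2630 characters left out ...]
1), (251, 48, 0.0917), (252, 59, 0.0912), (253, 67, 0.0908), (254, 70, 0.0903), (255, 69, 0.0899)]
475 -0.0919 [(226, 160, 0.1026), (227, 158, 0.1022), (228, 160, 0.1017), (229, 160, 0.1013), (230, 158, 0.1009), (231, 143, 0.1004), (232, 137, 0.1), (233, 142, 0.0996), (234, 137, 0.0991), (235, 123, 0.0987), (236, 105, 0.0982), (237, 100, 0.0978), (238, 104, 0.0974), (239, 103, 0.0969), (240, 100, 0.0965), (241, 117, 0.096), (242, 138, 0.0956), (243, 145, 0.0952), (244, 139, 0.0947), (245, 135, 0.0943), (246, 131, 0.0938), (247, 126, 0.0934), (248, 128, 0.0929), (249, 104, 0.0925), (250, 68, 0.092), (251, 52, 0.0916), (252, 66, 0.0911), (253, 72, 0.0907), (254, 70, 0.0902), (255, 70, 0.0898)]
```

```bash
python3 -c "
from h import *
o=robot.observe();print(o['time'],o['tool_pos'],o['contact_force'],o['opening']);print(robot.hand_in())"
```

```text
14.85 [ 0.58094279 -0.00745059  0.08567893] [-4.10230801 -5.17615885  2.49627962] 0.02594597263898651
the job is handed in; nothing more can be done
None
```

I shut the open cap, pushed the leg out to the pointer, closed the lever there, and handed the job in at about 15 s with the grip still on.

- **Cap:** the open tube was the one at stand y = -44 mm. My first sweep passed over the lid and the fingertips came down over the open tube mouth (about 1 N). A second, lower sweep folded the lid, and I pressed it down with about 8 N. From above, all three caps then looked the same (shut).
- **Leg at the pointer:** in the last wrist picture the crossplate centre is at stand x = 94.5 mm and the pointer at 94.1 mm, so they agree to about half a millimetre. The network's coarser yoke reading was about 2.5 mm short of its pointer reading; I trusted the edge measurement from the same image instead.
- **Lever:** it is closed against the sleeve. The finger opening reads about 26 mm, against 26.5 mm nominal for sleeve plus closed lever. The grip was set to 25 N.
- **Forces at the end:** about 5 N along the leg, which is the spring, and about 4 N sideways because the grip is roughly 1 mm off centre.

My last try at a zoomed picture was refused because the 12-picture limit had been reached, so the final alignment check rests on pixel values. I did not re-check the caps or the bystander objects after the push.

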